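Sweep the lathe offcuts into the catch tray

TASK

Clear the bench: use the fingers to sweep the three steel offcuts along the bench through the open front of the blue catch tray, until each lies flat and wholly inside it. Push them gently and steadily, without pinching, picking up, tipping or flicking any of them, and leave the finished brass bush and everything else on the bench where it is.

Things in the scene. Friction and masses are not known exactly. Their poses are not given: they have to be found in the camera images.
- tray: catch tray, blue walls, grey floor, fixed, place and yaw vary: three walls 30 mm high, 3 mm thick, open front, floor flush with the bench (no step). Inside 130 mm deep (its x), 170 mm wide (its y). Origin at the centre of the floor, at bench height; +x points inward, from the open front (x = -65 mm) to the back wall (inner face x = +65 mm); side walls' inner faces at y = +-85 mm
- offcut1: steel offcut: a plain solid steel disc, 40 mm diameter, 25 mm high, about 0.24 kg, lying flat and loose on the bench, slides when pushed. Origin at the centre of its underside, z up
- offcut2: steel offcut: a plain solid steel disc, 40 mm diameter, 25 mm high, about 0.24 kg, lying flat and loose on the bench, slides when pushed. Origin at the centre of its underside, z up
- offcut3: steel offcut: a plain solid steel disc, 40 mm diameter, 25 mm high, about 0.24 kg, lying flat and loose on the bench, slides when pushed. Origin at the centre of its underside, z up
- bush: finished brass bush, a tube standing on end among the offcuts, 34 mm diameter, 18 mm bore, 34 mm high, loose. Origin at the centre of its underside. To be left alone
- chuck_key: dark steel T-shaped chuck key lying loose on the bench, about 110 mm by 90 mm, 14 mm high. Origin under the middle of its shank (x along the shank, crossbar at x = +40 mm). To be left alone
- screwdriver: screwdriver with a red handle lying at the right of the bench. Origin under its middle. To be left alone
- wrench: steel open-ended wrench lying loose beyond the offcuts, roughly across the bench. Origin under its middle. To be left alone
- jar: small clear jar with a blue cap standing at the right near side of the bench, 60 mm diameter, 70 mm high. Origin at the centre of its underside. To be left alone

How it is judged (in metres and radians):
At the end, for the whole second after the job is handed in: All three offcuts lie flat on the tray floor and at rest, wholly between its walls and behind its open front (up to 3 mm may stick out), and the brass bush is within 12 mm, every other loose thing within 20 mm, of where it was (x of offcut1 in the frame of tray between -0.048 and 0.07 m and y of offcut1 in the frame of tray between -0.085 and 0.085 m and height (world z) of each of offcut1, offcut2, offcut3 below 0.006 m and angle between each of offcut1, offcut2, offcut3's own z axis and vertical below 0.15 rad and linear speed of each of offcut1, offcut2, offcut3 below 0.02 m/s and x of offcut2 in the frame of tray between -0.048 and 0.07 m and y of offcut2 in the frame of tray between -0.085 and 0.085 m and x of offcut3 in the frame of tray between -0.048 and 0.07 m and y of offcut3 in the frame of tray between -0.085 and 0.085 m and distance of bush from where it was at the start of the episode below 0.012 m and distance of each of chuck_key, wrench, jar, screwdriver from where it was at the start of the episode below 0.02 m); the robot touches nothing.
It fails at once if an offcut is lifted or tipped (its underside centre more than 8 mm off the bench, or tilted over 0.4 rad) (height (world z) of any of offcut1, offcut2, offcut3 above 0.008 m or angle between any of offcut1, offcut2, offcut3's own z axis and vertical above 0.4 rad).
It fails at once if an offcut is pinched or rammed (the fingers press on it with more than 25 N) (contact force between any of offcut1, offcut2, offcut3 and the fingers above 25 N).
It fails at once if an offcut is flicked (faster than 0.6 m/s) (linear speed of any of offcut1, offcut2, offcut3 above 0.6 m/s).
It fails at once if the brass bush is moved more than 12 mm (distance of bush from where it was at the start of the episode above 0.012 m).
It fails at once if another bystander is moved more than 20 mm (distance of any of chuck_key, wrench, jar, screwdriver from where it was at the start of the episode above 0.02 m).
It also fails if it takes over 72 s, if anything falls off the work surface, if the arm or the gripper's body presses on something with over 40 N, if the wrist force passes 120 N, or if a joint passes its speed limit or range.

ROBOT

A 6-joint arm with a two-finger parallel gripper is mounted at the origin on the work surface. World frame = base frame: x ahead of the robot, y to its left, z up, the work surface at z = 0. Lengths are in mm, angles in degrees, forces in N, time in s.
With the tool pointing down it reaches from about 350 to 975 mm from the base axis. Payload 17.4 kg.
Tool frame: the origin (TCP) lies between the finger pads; the fingertips stand 11 mm ahead of it and the grasp point (between the pads) lies 8 mm behind it; z points along the fingers, y is the line along which they close (so a half turn about z gives the same grasp; the last joint's range is limited). The gripper opens to 85 mm and grips with 20 to 120 N. Pads are 22 mm wide; open, the fingers measure 114 mm over their backs; the gripper's body (76 mm by 85 mm) begins 54 mm behind the grasp point. The pads swing forward as they close: fully open they stand 13 mm farther back than shut.
Start: joints at [62.063, 6.646, 82.598, -0, 90.757, -2.166], TCP at [293.489, 607.863, 242.303] pointing down, gripper open.
Joint ranges: [-162.19, 162.19], [-47.58, 125.68], [4.15, 143.07], [-65.23, 245.23], [0.69, 171.88], [-170.13, 170.13]. Speed limits (degrees/s): [108.29, 108.29, 127.2, 180, 180, 180].

INTERFACE

Orientations are given as [roll, pitch, yaw] about the fixed x, y, z axes, in that order (R = Rz(yaw) Ry(pitch) Rx(roll)).
In Python, from bench import arm, imaging, nets gives the robot as it stands.
- The arm moves only by the tool arm_command, never from a script. Its argument "increments" is text: rows parted by semicolons, each of 7 numbers parted by spaces: the shift along the tool's x, y, z in m, then the turn, a rotation vector about the tool's x, y, z in degrees, then the opening, from 0 (shut) to 1 (fully open). A call has 1 to 12 rows; each row is the pose to reach, as a shift and turn from the pose commanded when the call began, along the tool's axes at that moment; what a row does not reach only later rows make up. A row lasts 1/8 s, in which the tool goes at most 62.5 mm and 10.7 degrees, less where a joint would pass 70% of its speed; a pose out of reach is approached as far as the arm can. A call with a gripper value outside its range is refused whole. The fingers move at their own pace and stop on an object; "squeeze" is the grip in N (left out, the last holds). Time passes only in rows, so rows that repeat a pose let the fingers close. It gives the time, the measured TCP pose, the force, the opening and the grip force at its end, in the units of the state.
- arm.observe(): the state, without advancing time (a new reading comes with each control period).
- imaging.snapshot(name): name is "scene" or "top" or "wrist"; returns a dict with "image" (384x512x3 uint8, red, green, blue), "depth" (384x512 float32, mm along the optical axis (not along the pixel's ray), 0 where there is no reading), "fov_y" (degrees; the focal length in pixels is half the picture's height over the tangent of half this angle, whatever the lens; pixels are square), "cx", "cy" (the principal point, pixels), "T" (4x4, takes a point from camera to world coordinates). Camera axes: x right, y up, looking along -z (the intrinsics and any distortion apply to the point x, -y, -z); pixel columns grow to the right and rows downward; lengths in mm; the calibration is good to about 2 mm. A picture is of the moment at which its call begins.
- arm.close_job(): hands the job in; it is judged then, once.
Trained networks look in a picture, given as the dict that the camera call returned (one of the last four; its "shot" number tells which), for a name from the list of things; names that differ only in an ending like _2 or _b are one class to them, and where a whole thing is asked for, a point or a joint stands for the part that bears it (a point fixed in the world has none). Each returns a list of dicts, best first, with "conf" (0 to 1); they miss things now and then, are a little off and sometimes report something else, mostly with a low value. They report only what shows in the picture. A call takes as long as a camera call.
- nets.search_frame(picture, query): "point" ([row, column] in pixels, amid what is visible of it).
- nets.silhouettes(picture, query): "region" (384x512 bool, what is visible of it) and "point" ([row, column] in pixels, amid what is visible of it).
The state is a dict: "t": time; "qpos": joint angles; "joint_velocities": joint speeds; "joint_efforts": joint torques, N m; "position": TCP position; "orientation": TCP orientation; "wrist_force": force on the tool from outside, world axes, zero at the start; "ft_torque": the same for the moment, N m; "gripper_width": opening from 0.0 (shut) to 1.0 (fully open); "grasp_force": force on a finger pad.
Only numpy, scipy, OpenCV 4.12 (cv2) and the standard library are available. Lean on these libraries where they do the work, as an engineer would, in place of code of your own. Each camera call takes 0.05 s, during which the arm holds its last target. There are 200 camera calls.

## Working session

There is one attempt and no reset: what is moved stays moved. The work goes in short steps, Python scripts to look and compute and a tool call to move; the robot and the scene stay as the last step left them, time stands still between calls to the robot, and variables do not carry over. Pictures are saved under pics/ and viewed, at most 10 in all, crops included, and the job is handed in when it is done.

Besides the shell and the picture viewer there is one more tool, called as name(argument=value, ...) on one line, values as JSON. arm_command: Moves the arm, as the interface text tells. Its arguments: {"type":"object","properties":{"increments":{"type":"string"},"squeeze":{"type":"number"}},"required":["increments"]}

```bash
mkdir -p pics; cat > h.py <<'E'
import numpy as np,cv2
from bench import arm,imaging,nets
def pts(s,mask):
    r,c=np.nonzero(mask&(s["depth"]>0)); d=s["depth"][r,c]
    f=s["depth"].shape[0]/2/np.tan(np.radians(s["fov_y"]/2))
    p=np.c_[(c-s["cx"])/f*d,-(r-s["cy"])/f*d,-d,np.ones(len(d))]
    return (p@np.array(s["T"]).T)[:,:3]
E
python3 - <<'E'
from h import *
s=imaging.snapshot("top"); cv2.imwrite("pics/a.png",s["image"][:,:,::-1]); print({k:s[k] for k in s if k not in("image","depth")})
o=arm.observe();print(o["position"],o["orientation"])
for n in["offcut1","bush","tray","chuck_key","wrench","jar","screwdriver"]:
    for q in nets.silhouettes(s,n):
        p=pts(s,q["region"])
        if len(p)==0: continue
        top=p[p[:,2]>np.percentile(p[:,2],90)-4]
        (c,sz,a)=cv2.minAreaRect(top[:,:2].astype(np.float32)); cc,r=cv2.minEnclosingCircle(top[:,:2].astype(np.float32))
        print(n,round(q["conf"],2),len(p),np.round(q["point"]),np.round(c),np.round(sz),round(a,1),"z",np.round(np.percentile(p[:,2],90)),"circ",np.round(cc),round(r))
E
```

```text
{'fov_y': 54.24005883286883, 'cx': 257.8350061059745, 'cy': 190.17556618586465, 'T': array([[-1.60301453e-02,  9.84915971e-01, -1.72289191e-01,
         3.83635804e+02],
       [-9.99669700e-01, -1.92490101e-02, -1.70283869e-02,
        -1.15237014e+02],
       [-2.00879266e-02,  1.71959317e-01,  9.84899217e-01,
         9.58233807e+02],
       [ 0.00000000e+00,  0.00000000e+00,  0.00000000e+00,
         1.00000000e+00]]), 'shot': 1}
[293.4100151  607.69582907 241.5736966 ] [-1.79934870e+02 -1.06376478e-03  1.54227714e+02]
offcut1 0.63 226 [168. 206.] [608.  43.] [38. 37.] 0.4 z 27.0 circ [607.  44.] 19
offcut1 0.58 225 [228. 220.] [454. -10.] [38. 37.] 89.6 z 28.0 circ [454. -10.] 20
offcut1 0.57 223 [225. 333.] [ 459. -285.] [37. 37.] 86.7 z 28.0 circ [ 459. -286.] 20
bush 0.7 3843 [203. 112.] [525. 280.] [135. 176.] 78.9 z 16.0 circ [524. 278.] 107
tray 0.9 3880 [202. 110.] [525. 279.] [136. 176.] 78.5 z 18.0 circ [524. 279.] 110
chuck_key 0.77 341 [120. 295.] [ 751. -216.] [ 80. 110.] 9.0 z 15.0 circ [ 736. -219.] 59
chuck_key 0.47 198 [168. 202.] [608.  43.] [38. 37.] 0.4 z 27.0 circ [607.  44.] 19
wrench 0.72 480 [126. 211.] [727.  31.] [176.  34.] 89.6 z 9.0 circ [720.  31.] 88
jar 0.83 667 [253. 394.] [ 386. -427.] [51. 51.] 62.4 z 72.0 circ [ 386. -428.] 26
jar 0.42 505 [125. 206.] [729.  33.] [ 37. 179.] 0.1 z 9.0 circ [721.  33.] 90
screwdriver 0.9 429 [232. 414.] [ 438. -493.] [98. 20.] 13.1 z 27.0 circ [ 439. -495.] 49
```

View pics/a.png

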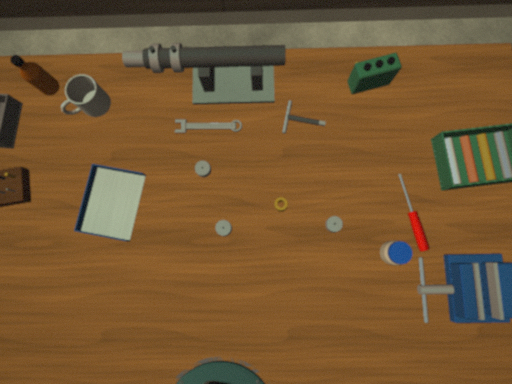

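```bash
python3 - <<'E'
from h import *
s=imaging.snapshot("top"); im=s["image"][:,:,::-1]
a=cv2.resize(im[150:255,60:165],(400,400),interpolation=2); b=cv2.resize(im[240:345,407:512],(400,400),interpolation=2)
cv2.imwrite("pics/b.png",np.hstack([a,b]))
m=np.ones(s["depth"].shape,bool); P=pts(s,m).reshape(-1,3) if (s["depth"]>0).all() else None
def w(m0):
    return pts(s,m0)
for nm,(r0,r1,c0,c1) in dict(left=(150,255,60,165),right=(240,345,407,512),bush=(190,216,270,294)).items():
    m=np.zeros(s["depth"].shape,bool); m[r0:r1,c0:c1]=1; p=w(m); h=p[:,2]
    print(nm,np.histogram(h,[-10,-3,3,6,9,12,16,20,24,28,32,36,40,80,200])[0])
    for lo in (8,25):
        t=p[h>lo]
        if len(t)>3: print(lo,len(t),cv2.minAreaRect(t[:,:2].astype(np.float32)),t.min(0).round(),t.max(0).round())
sc=imaging.snapshot("scene"); cv2.imwrite("pics/c.png",sc["image"][:,:,::-1])
for n in["offcut1","bush","tray"]:
  for q in nets.silhouettes(sc,n):
    p=pts(sc,q["region"])
    if len(p)==0: continue
    print(n,round(q["conf"],2),np.round(q["point"]),len(p),np.median(p,0).round(),p.max(0).round(),p.min(0).round())
E
```

```text
left [ 339 9432  593   53   48   64   73   59  106  185   17    0    0    0]
8 573 ((524.4580688476562, 279.87030029296875), (136.83425903320312, 176.29705810546875), 78.75621032714844) [425. 196.   8.] [623. 362.  34.]
25 290 ((524.61083984375, 279.94317626953125), (136.42161560058594, 176.2110595703125), 78.56539154052734) [427. 196.  25.] [623. 362.  34.]
right [  52 5154  635   33   33   59   50   86  161  636  179   46 1273 2581]
8 5117 ((317.3208312988281, -562.0951538085938), (243.5491485595703, 195.0960235595703), 89.2507095336914) [ 220. -684.    8.] [ 416. -441.  111.]
25 4837 ((317.3600769042969, -562.0956420898438), (243.5491485595703, 193.86968994140625), 89.2507095336914) [ 220. -684.   25.] [ 415. -441.  111.]
bush [ 12 451  25   4   1   3   6   5   1  16  89   6   0   0]
8 128 ((510.5736999511719, -154.9498748779297), (32.18896484375, 33.17476272583008), 61.99724197387695) [ 494. -171.    9.] [ 528. -139.   38.]
25 112 ((510.7979736328125, -155.04978942871094), (31.50652313232422, 32.20212936401367), 43.355709075927734) [ 494. -171.   27.] [ 528. -139.   38.]
offcut1 0.77 [175. 203.] 209 [ 471. -286.   21.] [ 481. -267.   28.] [ 438. -309.   -3.]
offcut1 0.67 [180. 303.] 187 [467. -11.  22.] [477.   6.  27.] [438. -29.  -2.]
offcut1 0.58 [219. 329.] 266 [620.  43.  23.] [630.  64.  27.] [589.  24.  -2.]
tray 0.96 [200. 422.] 3010 [518. 286.   2.] [625. 361.  32.] [382. 196.  -4.]
```

View pics/b.png

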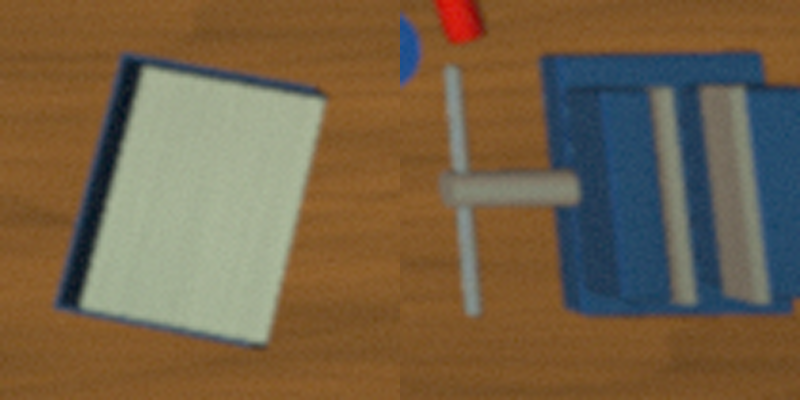

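View pics/c.png

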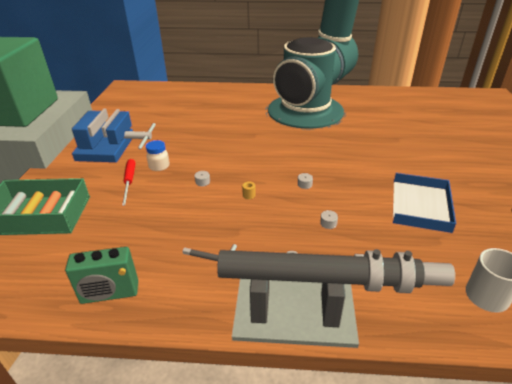

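```bash
cat >> h.py <<'E'
TR=np.array([524.3,278.3]); YW=78.6
def w2(tx,ty):
    c,s=np.cos(np.radians(YW)),np.sin(np.radians(YW)); return TR+np.array([c*tx-s*ty,s*tx+c*ty])
def rows(path,op):
    """path: rows of (x,y,z,yaw) world TCP; prints increments in the tool frame now"""
    o=arm.observe(); p0=np.array(o["position"]); y0=o["orientation"][2]; a=np.radians(y0)
    X=np.array([np.cos(a),np.sin(a)]);Y=np.array([np.sin(a),-np.cos(a)])
    print("t",round(o["t"],2),"at",np.round(p0,1),np.round(o["orientation"],1),"grip",round(o["gripper_width"],2),"F",np.round(o["wrist_force"],1))
    print("; ".join("%.3f %.3f %.3f 0 0 %.1f %g"%(*(np.array([(q[:2]-p0[:2])@X,(q[:2]-p0[:2])@Y,p0[2]-q[2]])/1000),y0-q[3],op) for q in map(np.array,path)))
def disc(txs,back,z=16):
    """tool pose behind a disc at tray (tx,ty) with tray-frame heading h"""
    out=[]
    for tx,ty,h in txs:
        a=np.radians(YW+h); p=w2(tx,ty)-back*np.array([np.cos(a),np.sin(a)]); out.append((*p,z,YW+h))
    return out
def lin(a,b,n,first=False): return [tuple(np.array(a)+(np.array(b)-a)*k/n) for k in range(0 if first else 1,n+1)]
def where():
    s=imaging.snapshot("top"); c,d=np.cos(np.radians(YW)),np.sin(np.radians(YW))
    for n in["offcut1","bush"]:
        for q in nets.silhouettes(s,n):
            p=pts(s,q["region"])
            if len(p)<20: continue
            t=p[p[:,2]>np.percentile(p[:,2],90)-4]; cc,r=cv2.minEnclosingCircle(t[:,:2].astype(np.float32)); e=np.array(cc)-TR
            print(n,round(q["conf"],2),np.round(cc),round(r),"tray",np.round([c*e[0]+d*e[1],-d*e[0]+c*e[1]]))
    return s
E
python3 - <<'E'
from h import *
o=arm.observe();g=disc([(-214,-128.6,33)],46,100)[0]
rows(lin((*o["position"],o["orientation"][2]),g,11)+[g],.3)
E
```

```text
t 0.65 at [293.5 607.8 242.3] [-180.    -0.   154.2] grip 1.0 F [ 0.  -0.1  0.5]
-0.051 -0.037 0.013 0 0 3.9 0.3; -0.102 -0.073 0.026 0 0 7.8 0.3; -0.153 -0.110 0.039 0 0 11.6 0.3; -0.205 -0.147 0.052 0 0 15.5 0.3; -0.256 -0.183 0.065 0 0 19.4 0.3; -0.307 -0.220 0.078 0 0 23.3 0.3; -0.358 -0.256 0.091 0 0 27.1 0.3; -0.409 -0.293 0.103 0 0 31.0 0.3; -0.460 -0.330 0.116 0 0 34.9 0.3; -0.512 -0.366 0.129 0 0 38.8 0.3; -0.563 -0.403 0.142 0 0 42.6 0.3; -0.563 -0.403 0.142 0 0 42.6 0.3
```

arm_command(increments="-0.051 -0.037 0.013 0 0 3.9 0.3; -0.102 -0.073 0.026 0 0 7.8 0.3; -0.153 -0.110 0.039 0 0 11.6 0.3; -0.205 -0.147 0.052 0 0 15.5 0.3; -0.256 -0.183 0.065 0 0 19.4 0.3; -0.307 -0.220 0.078 0 0 23.3 0.3; -0.358 -0.256 0.091 0 0 27.1 0.3; -0.409 -0.293 0.103 0 0 31.0 0.3; -0.460 -0.330 0.116 0 0 34.9 0.3; -0.512 -0.366 0.129 0 0 38.8 0.3; -0.563 -0.403 0.142 0 0 42.6 0.3; -0.563 -0.403 0.142 0 0 42.6 0.3", squeeze=20)

```text
t: 2.15
position: [625.9, -2.7, 99.2]
orientation: [-179.9, -0.0, 111.4]
wrist_force: [0.1, 0.3, 0.3]
gripper_width: 0.302
grasp_force: 0.0
```

```bash
python3 - <<'E'
from h import *
g=disc([(-214,-128.6,33)],46,16)[0]; g0=disc([(-214,-128.6,33)],46,50)[0]
rows([g0]+lin(g0,g,4)+[g],.3)
s=imaging.snapshot("wrist"); cv2.imwrite("pics/d.png",s["image"][:,:,::-1])
E
```

```text
t 2.15 at [625.9  -2.7  99.2] [-179.9   -0.   111.4] grip 0.3 F [0.1 0.3 0.3]
0.003 0.000 0.049 0 0 -0.2 0.3; 0.003 0.000 0.058 0 0 -0.2 0.3; 0.003 0.000 0.066 0 0 -0.2 0.3; 0.003 0.000 0.075 0 0 -0.2 0.3; 0.003 0.000 0.083 0 0 -0.2 0.3; 0.003 0.000 0.083 0 0 -0.2 0.3
```

View pics/d.png

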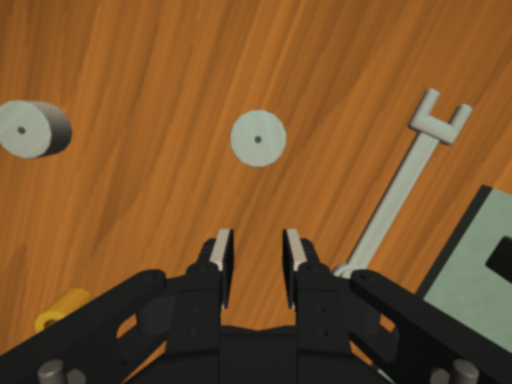

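The wrist view shows the offcut (row 138, col 258) straight ahead of the gap between the fingers (cols 232–285), so the cradle is aligned.

arm_command(increments="0.003 0 0.040 0 0 -0.2 0.3; 0.003 0 0.058 0 0 -0.2 0.3; 0.003 0 0.066 0 0 -0.2 0.3; 0.003 0 0.075 0 0 -0.2 0.3; 0.003 0 0.083 0 0 -0.2 0.3; 0.003 0 0.083 0 0 -0.2 0.3")

```text
t: 2.95
position: [624.0, 3.0, 17.0]
orientation: [-180.0, -0.0, 111.8]
wrist_force: [-0.2, 0.2, -0.4]
gripper_width: 0.299
grasp_force: 0.0
```

```bash
python3 - <<'E'
from h import *
a=(-214,-128.6,33)
P=[disc([a],b)[0] for b in (42,37,32,28,26)]+disc(lin(a,(-160,-93.6,33),7),26)
rows(P,.3)
E
```

```text
t 2.95 at [624.   3.  17.] [-180.    -0.   111.8] grip 0.3 F [-0.2  0.2 -0.4]
0.001 -0.000 0.001 0 0 0.2 0.3; 0.006 -0.000 0.001 0 0 0.2 0.3; 0.011 -0.000 0.001 0 0 0.2 0.3; 0.015 -0.000 0.001 0 0 0.2 0.3; 0.017 -0.000 0.001 0 0 0.2 0.3; 0.026 0.000 0.001 0 0 0.2 0.3; 0.036 0.000 0.001 0 0 0.2 0.3; 0.045 0.000 0.001 0 0 0.2 0.3; 0.054 0.000 0.001 0 0 0.2 0.3; 0.063 0.000 0.001 0 0 0.2 0.3; 0.072 0.000 0.001 0 0 0.2 0.3; 0.081 0.000 0.001 0 0 0.2 0.3
```

arm_command(increments="0.003 0 0.001 0 0 0 0.3; 0.007 0 0.001 0 0 0 0.3; 0.011 0 0.001 0 0 0 0.3; 0.015 0 0.001 0 0 0 0.3; 0.019 0 0.001 0 0 0 0.3; 0.026 0 0.001 0 0 0 0.3; 0.034 0 0.001 0 0 0 0.3; 0.043 0 0.001 0 0 0 0.3; 0.053 0 0.001 0 0 0 0.3; 0.063 0 0.001 0 0 0 0.3; 0.072 0 0.001 0 0 0 0.3; 0.078 0 0.001 0 0 0 0.3")

```text
t: 4.45
position: [595.0, 76.0, 16.4]
orientation: [180.0, 0.0, 111.8]
wrist_force: [1.1, -1.8, -0.3]
gripper_width: 0.305
grasp_force: 0.8
```

```bash
python3 - <<'E'
from h import *
a=(-162,-95,33);b=(-100,-54,25);c=(-80,-48,15);d=(-40,-48,0)
rows(disc([a]+lin(a,b,6)+lin(b,c,2)+lin(c,d,3),26),.3)
s=where(); cv2.imwrite("pics/e.png",s["image"][100:300,50:350,::-1])
E
```

```text
t 4.45 at [595.   76.   16.4] [180.    0.  111.8] grip 0.3 F [ 1.1 -1.8 -0.3]
0.001 0.000 0.000 0 0 0.2 0.3; 0.013 -0.000 0.000 0 0 1.6 0.3; 0.025 -0.001 0.000 0 0 2.9 0.3; 0.038 -0.002 0.000 0 0 4.2 0.3; 0.050 -0.002 0.000 0 0 5.6 0.3; 0.063 -0.003 0.000 0 0 6.9 0.3; 0.075 -0.004 0.000 0 0 8.2 0.3; 0.086 -0.003 0.000 0 0 13.2 0.3; 0.096 -0.002 0.000 0 0 18.2 0.3; 0.108 0.003 0.000 0 0 23.2 0.3; 0.120 0.008 0.000 0 0 28.2 0.3; 0.133 0.014 0.000 0 0 33.2 0.3
offcut1 0.65 [ 459. -286.] 20 tray [-566.  -47.]
offcut1 0.56 [454. -10.] 20 tray [-296.   12.]
```

View pics/e.png

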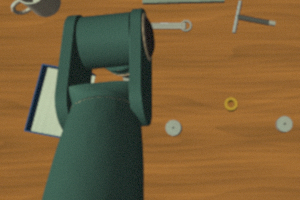

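The arm hides the disc in this top view; the 2 N force says it is being pushed. I'll check with the wrist camera.

```bash
cat >> h.py <<'E'
def wr():
    s=imaging.snapshot("wrist"); c,d=np.cos(np.radians(YW)),np.sin(np.radians(YW)); o=arm.observe()
    for q in nets.silhouettes(s,"offcut1"):
        p=pts(s,q["region"])
        if len(p)<20: continue
        t=p[abs(p[:,2]-25)<6]
        if len(t)<20: continue
        cc,r=cv2.minEnclosingCircle(t[:,:2].astype(np.float32)); e=np.array(cc)-TR
        print(round(q["conf"],2),np.round(q["point"]),np.round(cc),round(r),"tray",np.round([c*e[0]+d*e[1],-d*e[0]+c*e[1]]),"from tcp",round(np.linalg.norm(cc-np.array(o["position"])[:2]),1))
E
python3 -c "
from h import *
wr()"
```

```text
0.75 [202. 257.] [585. 101.] 20 tray [-162.  -94.] from tcp 27.5
```

arm_command(increments="0.004 0 0 0 0 0.2 0.3; 0.013 0 0 0 0 1.6 0.3; 0.025 -0.001 0 0 0 2.9 0.3; 0.038 -0.002 0 0 0 4.2 0.3; 0.050 -0.002 0 0 0 5.6 0.3; 0.063 -0.003 0 0 0 6.9 0.3; 0.075 -0.004 0 0 0 8.2 0.3; 0.086 -0.003 0 0 0 13.2 0.3; 0.096 -0.002 0 0 0 18.2 0.3; 0.108 0.003 0 0 0 23.2 0.3; 0.120 0.008 0 0 0 28.2 0.3; 0.130 0.013 0 0 0 33.2 0.3")

```text
t: 6.2
position: [558.7, 201.2, 16.2]
orientation: [-180.0, 0.0, 78.4]
wrist_force: [-0.3, -1.2, 0.1]
gripper_width: 0.296
grasp_force: 0.8
```

```bash
python3 - <<'E'
from h import *
wr()
d=(-42,-48,0);e=(33,-48,0)
L=disc([d]+lin(d,e,7),26)
rows(L+[L[-1]]+disc([e,e,e],60),.3)
E
```

```text
0.62 [204. 256.] [564. 227.] 21 tray [-43. -49.] from tcp 24.9
t 6.3 at [558.9 201.6  16.3] [-180.    -0.    78.6] grip 0.3 F [ 0.3 -0.1  1. ]
0.000 -0.001 0.000 0 0 -0.0 0.3; 0.011 -0.001 0.000 0 0 -0.0 0.3; 0.022 -0.001 0.000 0 0 -0.0 0.3; 0.033 -0.001 0.000 0 0 -0.0 0.3; 0.043 -0.001 0.000 0 0 -0.0 0.3; 0.054 -0.001 0.000 0 0 -0.0 0.3; 0.065 -0.001 0.000 0 0 -0.0 0.3; 0.075 -0.001 0.000 0 0 -0.0 0.3; 0.075 -0.001 0.000 0 0 -0.0 0.3; 0.041 -0.001 0.000 0 0 -0.0 0.3; 0.041 -0.001 0.000 0 0 -0.0 0.3; 0.041 -0.001 0.000 0 0 -0.0 0.3
```

arm_command(increments="0.004 -0.001 0 0 0 0 0.3; 0.011 -0.001 0 0 0 0 0.3; 0.022 -0.001 0 0 0 0 0.3; 0.033 -0.001 0 0 0 0 0.3; 0.043 -0.001 0 0 0 0 0.3; 0.054 -0.001 0 0 0 0 0.3; 0.065 -0.001 0 0 0 0 0.3; 0.071 -0.001 0 0 0 0 0.3; 0.075 -0.001 0 0 0 0 0.3; 0.055 -0.001 0 0 0 0 0.3; 0.035 -0.001 -0.030 0 0 0 0.3; 0.035 -0.001 -0.080 0 0 0 0.3")

```text
t: 7.8
position: [563.5, 232.9, 95.5]
orientation: [-179.8, 0.1, 78.5]
wrist_force: [-0.1, -0.2, 0.2]
gripper_width: 0.3
grasp_force: 0.0
```

```bash
python3 - <<'E'
from h import *
wr()
o=arm.observe();b=(-296,11,6.4);g=disc([b],46,70)[0]
rows(lin((*o["position"],o["orientation"][2]),g,6)+[disc([b],46,z)[0] for z in (50,35,25,16,16)],.3)
E
```

```text
0.65 [108. 261.] [578. 301.] 20 tray [ 33. -48.] from tcp 67.8
t 7.9 at [566.7 234.7 102.2] [179.6  -0.2  78.6] grip 0.3 F [1.  0.1 0.6]
-0.051 -0.009 0.005 0 0 -1.1 0.3; -0.102 -0.019 0.011 0 0 -2.1 0.3; -0.154 -0.028 0.016 0 0 -3.2 0.3; -0.205 -0.037 0.021 0 0 -4.3 0.3; -0.256 -0.047 0.027 0 0 -5.4 0.3; -0.307 -0.056 0.032 0 0 -6.4 0.3; -0.307 -0.056 0.052 0 0 -6.4 0.3; -0.307 -0.056 0.067 0 0 -6.4 0.3; -0.307 -0.056 0.077 0 0 -6.4 0.3; -0.307 -0.056 0.086 0 0 -6.4 0.3; -0.307 -0.056 0.086 0 0 -6.4 0.3
```

arm_command(increments="-0.051 -0.009 0.005 0 0 -1.1 0.3; -0.102 -0.019 0.010 0 0 -2.1 0.3; -0.154 -0.028 0.015 0 0 -3.2 0.3; -0.205 -0.037 0.020 0 0 -4.3 0.3; -0.256 -0.047 0.025 0 0 -5.4 0.3; -0.308 -0.056 0.027 0 0 -6.4 0.3; -0.308 -0.056 0.027 0 0 -6.4 0.3; -0.308 -0.056 0.045 0 0 -6.4 0.3; -0.308 -0.056 0.060 0 0 -6.4 0.3; -0.308 -0.056 0.070 0 0 -6.4 0.3; -0.308 -0.056 0.076 0 0 -6.4 0.3; -0.308 -0.056 0.076 0 0 -6.4 0.3")

```text
t: 9.4
position: [449.1, -55.3, 19.9]
orientation: [-180.0, -0.0, 85.1]
wrist_force: [-0.1, -0.4, 0.5]
gripper_width: 0.303
grasp_force: 0.0
```

```bash
python3 - <<'E'
from h import *
wr()
a=(-296,11,6.4);b=(35,48,6.4)
L=lin(a,b,34)
rows([disc([a],x)[0] for x in (43,39,35,31,27)]+disc(L[:7],26),.3)
E
```

```text
0.75 [165. 263.] [453. -10.] 20 tray [-296.   13.] from tcp 46.0
t 9.5 at [449.4 -55.4  20.6] [180.   0.  85.] grip 0.3 F [ 0.7 -0.6 -0.1]
0.003 0.002 0.005 0 0 0.0 0.3; 0.007 0.002 0.005 0 0 0.0 0.3; 0.011 0.002 0.005 0 0 0.0 0.3; 0.015 0.002 0.005 0 0 0.0 0.3; 0.019 0.002 0.005 0 0 0.0 0.3; 0.030 0.002 0.005 0 0 0.0 0.3; 0.040 0.002 0.005 0 0 0.0 0.3; 0.049 0.002 0.005 0 0 0.0 0.3; 0.059 0.002 0.005 0 0 0.0 0.3; 0.069 0.002 0.005 0 0 0.0 0.3; 0.079 0.002 0.005 0 0 0.0 0.3; 0.089 0.002 0.005 0 0 0.0 0.3
```

arm_command(increments="0.003 0 0.002 0 0 0 0.3; 0.007 0 0.004 0 0 0 0.3; 0.011 0 0.004 0 0 0 0.3; 0.015 0 0.004 0 0 0 0.3; 0.019 0 0.004 0 0 0 0.3; 0.024 0 0.004 0 0 0 0.3; 0.032 0 0.004 0 0 0 0.3; 0.042 0 0.004 0 0 0 0.3; 0.052 0 0.004 0 0 0 0.3; 0.063 0 0.004 0 0 0 0.3; 0.074 0 0.004 0 0 0 0.3; 0.085 0 0.004 0 0 0 0.3")

```text
t: 11.0
position: [456.6, 30.0, 16.3]
orientation: [-180.0, 0.0, 85.0]
wrist_force: [0.2, -1.5, 0.8]
gripper_width: 0.297
grasp_force: 0.7
```

```bash
python3 - <<'E'
from h import *
wr()
a=(-232,20,6.4);b=(35,48,5)
L=lin(a,b,23)
rows(disc(L[:12],26),.3)
E
```

```text
0.79 [206. 258.] [459.  56.] 20 tray [-231.   20.] from tcp 25.6
t 11.1 at [456.6  30.2  16.3] [-180.    -0.    85.1] grip 0.3 F [-0.3  0.4 -0.2]
0.010 0.000 0.000 0 0 0.1 0.3; 0.022 0.000 0.000 0 0 0.2 0.3; 0.034 0.000 0.000 0 0 0.3 0.3; 0.045 0.000 0.000 0 0 0.3 0.3; 0.057 0.000 0.000 0 0 0.4 0.3; 0.069 0.001 0.000 0 0 0.5 0.3; 0.080 0.001 0.000 0 0 0.5 0.3; 0.092 0.001 0.000 0 0 0.6 0.3; 0.104 0.001 0.000 0 0 0.6 0.3; 0.115 0.001 0.000 0 0 0.7 0.3; 0.127 0.001 0.000 0 0 0.8 0.3; 0.139 0.001 0.000 0 0 0.8 0.3
```

arm_command(increments="0.005 0 0 0 0 0 0.3; 0.014 0 0 0 0 0 0.3; 0.025 0 0 0 0 0 0.3; 0.037 0 0 0 0 0 0.3; 0.049 0 0 0 0 0 0.3; 0.061 0 0 0 0 0 0.3; 0.073 0 0 0 0 0 0.3; 0.085 0.001 0 0 0 0 0.3; 0.097 0.001 0 0 0 0 0.3; 0.109 0.001 0 0 0 0 0.3; 0.121 0.001 0 0 0 0 0.3; 0.133 0.001 0 0 0 0 0.3")

```text
t: 12.6
position: [469.1, 162.4, 16.3]
orientation: [-180.0, -0.0, 85.0]
wrist_force: [0.4, -0.4, -1.4]
gripper_width: 0.3
grasp_force: 0.5
```

```bash
python3 - <<'E'
from h import *
wr()
a=(-99,35,6.4);b=(34,48,5)
rows(disc(lin(a,b,12),26),.3)
E
```

```text
0.92 [207. 260.] [471. 189.] 20 tray [-98.  34.] from tcp 25.5
t 12.7 at [469.2 162.7  16.3] [-180.    -0.    85.1] grip 0.3 F [-0.4 -0.1  0.6]
0.011 -0.001 0.000 0 0 0.2 0.3; 0.022 -0.001 0.000 0 0 0.3 0.3; 0.033 -0.001 0.000 0 0 0.4 0.3; 0.044 -0.000 0.000 0 0 0.5 0.3; 0.055 -0.000 0.000 0 0 0.7 0.3; 0.066 -0.000 0.000 0 0 0.8 0.3; 0.077 -0.000 0.000 0 0 0.9 0.3; 0.089 0.000 0.000 0 0 1.0 0.3; 0.100 0.000 0.000 0 0 1.1 0.3; 0.111 0.000 0.000 0 0 1.2 0.3; 0.122 0.000 0.000 0 0 1.4 0.3; 0.133 0.000 0.000 0 0 1.5 0.3
```

arm_command(increments="0.006 0 0 0 0 0 0.3; 0.016 0 0 0 0 0 0.3; 0.028 0 0 0 0 0 0.3; 0.040 0 0 0 0 0 0.3; 0.053 0 0 0 0 0 0.3; 0.066 0 0 0 0 0 0.3; 0.079 0 0 0 0 0 0.3; 0.092 0 0 0 0 0 0.3; 0.104 0 0 0 0 0 0.3; 0.116 0 0 0 0 0 0.3; 0.125 0 0 0 0 0 0.3; 0.132 0 0 0 0 0 0.3")

```text
t: 14.2
position: [480.5, 293.6, 16.3]
orientation: [-180.0, 0.0, 85.0]
wrist_force: [-0.1, -1.1, -0.2]
gripper_width: 0.3
grasp_force: 0.6
```

arm_command(increments="-0.010 0 0 0 0 0 0.3; -0.030 0 0 0 0 0 0.3; -0.045 0 -0.020 0 0 0 0.3; -0.045 0 -0.060 0 0 0 0.3; -0.045 0 -0.080 0 0 0 0.3; -0.045 0 -0.080 0 0 0 0.3")

```text
t: 14.95
position: [477.1, 247.8, 97.5]
orientation: [179.9, -0.1, 85.0]
wrist_force: [0.0, -0.6, -0.1]
gripper_width: 0.298
grasp_force: 0.0
```

```bash
python3 - <<'E'
from h import *
wr()
o=arm.observe();b=(-566,-47,12);g=disc([b],48,90)[0]
rows(lin((*o["position"],o["orientation"][2]),g,12),.3)
E
```

```text
0.91 [119. 395.] [577. 301.] 20 tray [ 33. -48.] from tcp 114.2
0.85 [105. 256.] [483. 320.] 20 tray [33. 49.] from tcp 72.9
t 15.05 at [476.2 247.8  95.2] [-180.    0.   85.] grip 0.3 F [ 0.1 -0.2 -0.7]
-0.048 0.003 0.000 0 0 -0.5 0.3; -0.097 0.006 0.001 0 0 -0.9 0.3; -0.145 0.008 0.001 0 0 -1.4 0.3; -0.194 0.011 0.002 0 0 -1.9 0.3; -0.242 0.014 0.002 0 0 -2.3 0.3; -0.290 0.017 0.003 0 0 -2.8 0.3; -0.339 0.019 0.003 0 0 -3.3 0.3; -0.387 0.022 0.003 0 0 -3.7 0.3; -0.436 0.025 0.004 0 0 -4.2 0.3; -0.484 0.028 0.004 0 0 -4.6 0.3; -0.532 0.031 0.005 0 0 -5.1 0.3; -0.581 0.033 0.005 0 0 -5.6 0.3
```

arm_command(increments="-0.048 0.003 0 0 0 -0.5 0.3; -0.097 0.006 0 0 0 -0.9 0.3; -0.145 0.008 0 0 0 -1.4 0.3; -0.194 0.011 0 0 0 -1.9 0.3; -0.242 0.014 0 0 0 -2.3 0.3; -0.290 0.017 0 0 0 -2.8 0.3; -0.339 0.019 0 0 0 -3.3 0.3; -0.387 0.022 0 0 0 -3.7 0.3; -0.436 0.025 0 0 0 -4.2 0.3; -0.484 0.028 0 0 0 -4.6 0.3; -0.532 0.031 0 0 0 -5.1 0.3; -0.581 0.033 0 0 0 -5.6 0.3")

```text
t: 16.55
position: [458.4, -334.6, 94.5]
orientation: [-179.9, -0.1, 90.7]
wrist_force: [1.4, -0.1, 0.3]
gripper_width: 0.301
grasp_force: 0.0
```

arm_command(increments="0 0 0 0 0 0 0.3; 0 0 0.02 0 0 0 0.3; 0 0 0.04 0 0 0 0.3; 0 0 0.06 0 0 0 0.3; 0 0 0.07 0 0 0 0.3; 0 0 0.07 0 0 0 0.3")

```text
t: 17.3
position: [458.9, -333.0, 25.4]
orientation: [-179.9, -0.0, 90.6]
wrist_force: [-0.2, -0.5, 0.1]
gripper_width: 0.301
grasp_force: 0.0
```

```bash
python3 - <<'E'
from h import *
wr()
a=(-566,-47,12);b=(-470,0,12)
L=disc(lin(a,b,10),26)
rows([disc([a],x)[0] for x in (43,39,35,31,27)]+L[:7],.3)
E
```

```text
0.78 [158. 258.] [ 458. -287.] 20 tray [-567.  -47.] from tcp 46.8
t 17.4 at [ 459.4 -333.6   26.8] [180.    0.   90.6] grip 0.3 F [ 0.6 -0.7  0.8]
0.005 -0.000 0.011 0 0 0.0 0.3; 0.009 -0.000 0.011 0 0 0.0 0.3; 0.013 -0.000 0.011 0 0 0.0 0.3; 0.017 -0.000 0.011 0 0 0.0 0.3; 0.021 -0.000 0.011 0 0 0.0 0.3; 0.032 -0.003 0.011 0 0 0.0 0.3; 0.042 -0.006 0.011 0 0 0.0 0.3; 0.053 -0.008 0.011 0 0 0.0 0.3; 0.063 -0.011 0.011 0 0 0.0 0.3; 0.074 -0.013 0.011 0 0 0.0 0.3; 0.084 -0.016 0.011 0 0 0.0 0.3; 0.094 -0.019 0.011 0 0 0.0 0.3
```

arm_command(increments="0.002 0 0.005 0 0 0 0.3; 0.006 0 0.009 0 0 0 0.3; 0.010 0 0.009 0 0 0 0.3; 0.014 0 0.009 0 0 0 0.3; 0.018 0 0.009 0 0 0 0.3; 0.022 0 0.009 0 0 0 0.3; 0.028 -0.002 0.009 0 0 0 0.3; 0.037 -0.004 0.009 0 0 0 0.3; 0.047 -0.007 0.009 0 0 0 0.3; 0.058 -0.010 0.009 0 0 0 0.3; 0.069 -0.013 0.009 0 0 0 0.3; 0.080 -0.016 0.009 0 0 0 0.3")

```text
t: 18.9
position: [442.0, -252.9, 17.3]
orientation: [180.0, 0.0, 90.6]
wrist_force: [1.3, -1.4, 1.0]
gripper_width: 0.3
grasp_force: 0.9
```

```bash
python3 - <<'E'
from h import *
wr()
a=(-511,-21,12);b=(-467,0,12);c=(-390,0,5)
rows(disc([a]+lin(a,b,4)+lin(b,c,7),26),.3)
E
```

```text
0.96 [205. 257.] [ 441. -227.] 21 tray [-512.  -18.] from tcp 24.8
t 19.0 at [ 441.9 -252.5   17.2] [-180.    -0.    90.7] grip 0.3 F [ 0.5 -0.  -0.2]
-0.000 0.002 0.001 0 0 0.1 0.3; 0.012 -0.001 0.001 0 0 0.1 0.3; 0.023 -0.003 0.001 0 0 0.1 0.3; 0.035 -0.006 0.001 0 0 0.1 0.3; 0.047 -0.009 0.001 0 0 0.1 0.3; 0.058 -0.007 0.001 0 0 1.1 0.3; 0.069 -0.005 0.001 0 0 2.1 0.3; 0.079 -0.004 0.001 0 0 3.1 0.3; 0.090 -0.002 0.001 0 0 4.1 0.3; 0.101 0.000 0.001 0 0 5.1 0.3; 0.112 0.002 0.001 0 0 6.1 0.3; 0.123 0.004 0.001 0 0 7.1 0.3
```

arm_command(increments="0.004 0 0.001 0 0 0 0.3; 0.012 -0.001 0.001 0 0 0 0.3; 0.023 -0.004 0.001 0 0 0 0.3; 0.035 -0.007 0.001 0 0 0 0.3; 0.047 -0.009 0.001 0 0 0 0.3; 0.058 -0.008 0.001 0 0 1.1 0.3; 0.069 -0.006 0.001 0 0 2.1 0.3; 0.080 -0.004 0.001 0 0 3.1 0.3; 0.090 -0.002 0.001 0 0 4.1 0.3; 0.101 0 0.001 0 0 5.1 0.3; 0.112 0.002 0.001 0 0 6.1 0.3; 0.121 0.004 0.001 0 0 7.1 0.3")

```text
t: 20.5
position: [444.7, -131.7, 16.3]
orientation: [-180.0, 0.0, 83.5]
wrist_force: [-0.3, -2.5, 0.9]
gripper_width: 0.301
grasp_force: 1.4
```

```bash
python3 - <<'E'
from h import *
wr()
a=(-391,0,5);b=(-260,0,0)
rows(disc(lin(a,b,12),26),.3)
E
```

```text
0.63 [205. 259.] [ 448. -105.] 20 tray [-391.   -1.] from tcp 25.8
0.51 [268. 397.] [ 510. -148.] 13 tray [-421.  -70.] from tcp 67.5
t 20.6 at [ 444.9 -131.6   16.2] [-180.    -0.    83.6] grip 0.3 F [ 0.3 -0.7  0.2]
0.012 -0.000 0.000 0 0 0.4 0.3; 0.022 0.001 0.000 0 0 0.8 0.3; 0.033 0.001 0.000 0 0 1.2 0.3; 0.044 0.002 0.000 0 0 1.6 0.3; 0.055 0.003 0.000 0 0 2.0 0.3; 0.066 0.004 0.000 0 0 2.5 0.3; 0.077 0.004 0.000 0 0 2.9 0.3; 0.088 0.005 0.000 0 0 3.3 0.3; 0.099 0.006 0.000 0 0 3.7 0.3; 0.109 0.007 0.000 0 0 4.1 0.3; 0.120 0.007 0.000 0 0 4.5 0.3; 0.131 0.008 0.000 0 0 5.0 0.3
```

arm_command(increments="0.005 0 0 0 0 0.4 0.3; 0.015 0.001 0 0 0 0.8 0.3; 0.026 0.001 0 0 0 1.2 0.3; 0.038 0.002 0 0 0 1.6 0.3; 0.050 0.003 0 0 0 2 0.3; 0.062 0.004 0 0 0 2.5 0.3; 0.074 0.004 0 0 0 2.9 0.3; 0.086 0.005 0 0 0 3.3 0.3; 0.098 0.006 0 0 0 3.7 0.3; 0.110 0.007 0 0 0 4.1 0.3; 0.122 0.007 0 0 0 4.5 0.3; 0.132 0.008 0 0 0 5 0.3")

```text
t: 22.1
position: [467.8, -1.6, 16.3]
orientation: [-180.0, 0.0, 78.5]
wrist_force: [-1.0, 0.1, -0.1]
gripper_width: 0.297
grasp_force: 0.5
```

```bash
python3 - <<'E'
from h import *
wr()
rows(disc([(-140,0,0),(-20,0,0)],26),.3)
E
```

```text
0.74 [204. 256.] [473.  23.] 21 tray [-260.   -1.] from tcp 24.5
t 22.2 at [468.   -1.4  16.4] [180.   -0.   78.6] grip 0.3 F [-0.3  0.1 -0.2]
0.119 -0.000 0.000 0 0 -0.0 0.3; 0.239 -0.000 0.000 0 0 -0.0 0.3
```

arm_command(increments="0.005 0 0 0 0 0 0.3; 0.015 0 0 0 0 0 0.3; 0.026 0 0 0 0 0 0.3; 0.037 0 0 0 0 0 0.3; 0.048 0 0 0 0 0 0.3; 0.060 0 0 0 0 0 0.3; 0.072 0 0 0 0 0 0.3; 0.084 0 0 0 0 0 0.3; 0.096 0 0 0 0 0 0.3; 0.108 0 0 0 0 0 0.3; 0.118 0 0 0 0 0 0.3; 0.125 0 0 0 0 0 0.3")

```text
t: 23.7
position: [492.7, 120.8, 16.3]
orientation: [-180.0, 0.0, 78.5]
wrist_force: [-0.0, -2.2, 0.9]
gripper_width: 0.3
grasp_force: 0.7
```

```bash
python3 -c "
from h import *
wr()
rows(disc([(-18,0,0)],26),.3)"
```

```text
t 23.8 at [492.7 120.8  16.3] [-180.    -0.    78.6] grip 0.3 F [-0.4  0.6  0.8]
0.117 -0.000 0.000 0 0 -0.0 0.3
```

arm_command(increments="0.005 0 0 0 0 0 0.3; 0.014 0 0 0 0 0 0.3; 0.024 0 0 0 0 0 0.3; 0.035 0 0 0 0 0 0.3; 0.046 0 0 0 0 0 0.3; 0.057 0 0 0 0 0 0.3; 0.068 0 0 0 0 0 0.3; 0.080 0 0 0 0 0 0.3; 0.091 0 0 0 0 0 0.3; 0.102 0 0 0 0 0 0.3; 0.111 0 0 0 0 0 0.3; 0.117 0 0 0 0 0 0.3")

```text
t: 25.3
position: [516.0, 235.4, 16.3]
orientation: [-180.0, 0.0, 78.5]
wrist_force: [0.4, -0.9, 0.1]
gripper_width: 0.303
grasp_force: 0.5
```

arm_command(increments="-0.010 0 0 0 0 0 0.3; -0.030 0 0 0 0 0 0.3; -0.050 0 -0.020 0 0 0 0.3; -0.080 0 -0.060 0 0 0 0.3; -0.120 0 -0.110 0 0 0 0.3; -0.170 0 -0.150 0 0 0 0.3; -0.220 0 -0.180 0 0 0 0.3; -0.270 0 -0.180 0 0 0 0.3; -0.270 0 -0.180 0 0 0 0.3")

```text
t: 26.42
position: [460.9, -33.2, 196.7]
orientation: [179.9, 0.0, 78.3]
wrist_force: [-0.7, 0.4, -0.6]
gripper_width: 0.302
grasp_force: 0.0
```

```bash
python3 - <<'E'
from h import *
s=where();wr(); cv2.imwrite("pics/f.png",s["image"][:,:,::-1])
m=np.zeros(s["depth"].shape,bool); m[190:216,270:294]=1; p=pts(s,m);t=p[p[:,2]>25]
if len(t)>3: print("bush",cv2.minAreaRect(t[:,:2].astype(np.float32)))
E
```

```text
offcut1 0.76 [522. 260.] 20 tray [-18.  -2.]
offcut1 0.71 [484. 320.] 20 tray [32. 48.]
offcut1 0.58 [578. 300.] 20 tray [ 32. -49.]
bush 0.59 [ 509. -155.] 16 tray [-427.  -71.]
bush ((510.6933898925781, -155.11537170410156), (31.8643856048584, 32.30107116699219), 45.25370788574219)
```

View pics/f.png

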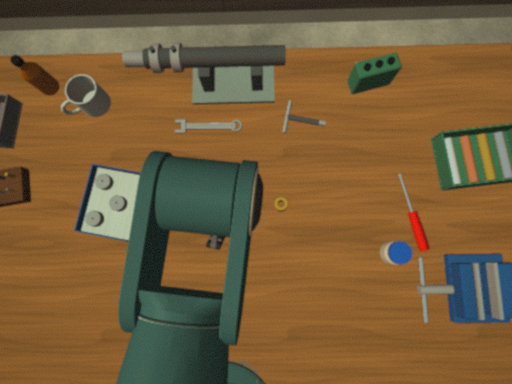

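All three discs lie inside the tray (pixels 103,182; 118,203; 95,219). The bush (281,204) and the other things are where they were.

```bash
python3 -c "
from h import *
print(arm.close_job())"
```

```text
the job is handed in; nothing more can be done
None
```

I swept all three offcuts into the tray, where they lie flat and wholly inside, and handed the job in at about 26 s of the 72 s allowed; the bush and the other things are where they were, and the judge's verdict was not shown.

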